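# Latch the key machine's vise carriage in cutting position

## Task

On the key-cutting machine, press the spring plunger's long thumb plate down and, while holding it down, push the vise carriage along the rails past the plunger's tooth until it is fully home against the end stop. Then let go so that the plunger springs up into the carriage's slot and locks it, and move clear. Only press and push with the fingertips: the carriage stays down on its rails, neither lifted nor tipped, and leave the oil bottle, padlock, key and brush alone.

Things in the scene. Friction and masses are not known exactly. Their poses are not given: they have to be found in the camera images.
- bed: Fixed bed of a key-cutting machine, yaw within 0.4 rad of 0. Origin on the table, on the centre line, under the plunger's tooth; +y is the way the carriage must slide, x across, z up (bed coordinates, mm, below). Grey base 130 wide, y -200 to 130. Two aluminium rails, flat tops at z 45, |x| 30.5 to 60, y -200 to 45, with an open channel 61 wide between them.
- stop (a point): Foot of the steel end stop's face: bed (0, 25, 45). Stop 120 wide, top at z 75. Beyond it stands the headstock (y 45 to 130, z up to 100) with an upright motor up to z 145, and a cutter wheel on its -x side reaching x -86.
- plunger (a joint): How far the spring plunger is pressed down, m: 0 up (rest), 0.011 at its lower stop. It moves straight down wherever its plate is pressed, needing 2.2 N to start and 5 N at the bottom, and springs back when let go. Pressed more than 6 mm, its tooth lets the carriage pass. The carriage rides over the plate without touching it.
- pad (a point): On the plunger's thumb plate, a flat dark steel plate lying in the channel: 40 wide, bed y -190 to 8, top at z 42 at rest (3 below the rail tops). This point: on its top, bed (0, -165, 42) at rest, near the ribbed free end that shows behind the carriage (-y), where it is pressed; a fingertip can slide along it. Moves with the plunger.
- tooth (a point): Top centre of the plunger's bright steel cross tooth, bed (0, 0, 51) at rest, 6 above the rail tops; 36 wide (x), 12 long (y). One piece with the thumb plate. It blocks the carriage's front until pressed down.
- carriage: Loose vise carriage, 0.95 kg, on the rails, guided by two tongues 12 deep in the channel (1.5 play). Origin: mid-length, mid-width, on the underside (bed z 45); axes as the bed's. Grey base 100 wide, 110 long (y), 20 high; slot through it at own y 20 to 40 for the tooth. Starts 3 to 20 short of the tooth (origin bed y -81 to -64); home on the stop at bed y -30; locked, it has 4 play.
- tail (a point): Centre of the carriage's flat back face, the face to push, own y -55, 10 above the underside; the face is 100 wide, 20 high. Dark jaws with a clamped brass key and a black wing nut stand on the carriage from 49 to 73 ahead of this face, up to 70 above the underside; the key juts out to own x -70.
- oil: Bystander: white oil bottle, 44 diameter, 110 high, origin under its centre.
- padlock: Bystander: brass padlock lying flat, body 45 x 36 x 18, origin under the body's centre.
- key: Bystander: loose brass key lying flat, 66 long, 4 thick, origin on its underside.
- brush: Bystander: hand brush lying beside the bed on its -x side, 160 long, origin at its underside.
Things that resemble listed ones, but are neither listed nor needed, are in the scene too. There is more than one size of the carriage; the one meant has the size given above.

How it is judged:
On the way, in this order (a step that is already met when the one before it is completed fails the run):
1. a fingertip holds the plunger down (more than 6 mm) with the carriage still short of the tooth (value of joint plunger above 0.006 m and contact force between the fingers and plunger above 0.5 N and y of carriage in the frame of bed below -0.0585 m), for 0.1 s.
2. the carriage's front has slid over the tooth while the plunger is held down (value of joint plunger above 0.005 m and contact force between the fingers and plunger above 0.5 N and y of carriage in the frame of bed above -0.055 m), for 0.02 s.
At the end, for the whole second after the job is handed in: The carriage rests flat on the rails within 5 mm of the end stop, at rest, with the plunger sprung back up (within 2 mm of its rest height) in the carriage's slot; nothing touched by the robot (y of carriage in the frame of bed between -0.035 and -0.027 m and z of carriage in the frame of bed between 0.042 and 0.048 m and angle between carriage's own z axis and vertical below 0.05 rad and value of joint plunger below 0.002 m and linear speed of carriage below 0.01 m/s).
It fails at once if the carriage is lifted or tipped off its rails (z of carriage in the frame of bed above 0.053 m or angle between carriage's own z axis and vertical above 0.12 rad).
It fails at once if the oil bottle is moved by more than 20 mm or lifted (distance of oil from where it was at the start of the episode above 0.02 m or z of oil in the frame of bed above 0.02 m).
It fails at once if the padlock is moved by more than 20 mm or lifted (distance of padlock from where it was at the start of the episode above 0.02 m or z of padlock in the frame of bed above 0.02 m).
It fails at once if the loose key is moved by more than 20 mm or lifted (distance of key from where it was at the start of the episode above 0.02 m or z of key in the frame of bed above 0.02 m).
It fails at once if the brush is moved by more than 20 mm or lifted (distance of brush from where it was at the start of the episode above 0.02 m or z of brush in the frame of bed above 0.02 m).
It also fails if it takes over 35 s, if anything falls off the work surface, if the arm or the gripper's body presses on something with over 40 N, if the wrist force passes 120 N, or if a joint passes its speed limit or range.

## Robot

A 6-joint arm with a two-finger parallel gripper is mounted at the origin on the work surface. World frame = base frame: x ahead of the robot, y to its left, z up, the work surface at z = 0. Lengths are in m, angles in rad, forces in N, time in s.
With the tool pointing down it reaches from about 0.375 to 0.9 m from the base axis. Payload 3.1 kg.
Tool frame: the origin (TCP) lies on the centre line of the jaws, within the pads' length; the fingertips stand 19 mm ahead of it and the grasp point (between the pads) is the TCP; z points along the fingers, y is the direction in which the jaws open and shut (so a half turn about z gives the same grasp; the last joint's range is limited). The gripper opens to 85 mm and grips with 20 to 120 N. Pads are 22 mm wide; open, the fingers measure 114 mm over their backs; the gripper's body (76 mm by 85 mm) begins 54 mm behind the grasp point. The pads swing forward as they close: fully open they stand 13 mm farther back than shut.
Start: joints at [-1.452, 0.527, 1.433, -0, 1.181, -0.178], TCP at [0.183, -0.598, 0.25] pointing down, gripper open.
Joint ranges: [-3.08, 3.08], [-0.75, 2.2], [0.22, 2.44], [-1.43, 4.57], [0, 2.65], [-2.85, 2.85]. Speed limits (rad/s): [2.79, 2.79, 3.14, 3.14, 3.14, 3.14].

## Interface

Orientations are given as a unit quaternion [x, y, z, w].
In Python, from station import manip, imaging, workorder gives the robot as it stands.
- The arm moves only by the shell command python3 -m creep 'ROWS' [FORCE]. ROWS is a JSON object of lists of equal length, an entry for each row: "claw": the finger opening in cm, from 0 to 8.54; "dp": the shift along the tool's x, y, z in cm, a list of three; "roll": the turn about the tool's z in rad. In form: {"claw": [claw, ...], "dp": [[dx, dy, dz], ...], "roll": [roll, ...]}. A call has 1 to 12 rows; each row is the pose to reach, as a shift and turn from the pose commanded when the call began, along the tool's axes at that moment; what a row does not reach only later rows make up. A row lasts 1/10 s, in which the tool goes at most 50 mm and 8.59 degrees, less where a joint would pass 70% of its speed; a pose out of reach is approached as far as the arm can. A call with a gripper value outside its range is refused whole. The fingers move at their own pace and stop on an object; FORCE is the grip in N (left out, the last holds). Time passes only in rows, so rows that repeat a pose let the fingers close. It gives the time, the measured TCP pose, the force and the opening at its end, in the units of the state.
- manip.sense(): the state, without advancing time (a new reading comes with each control period).
- imaging.snapshot(name): name is "side" or "top" or "wrist"; returns a dict with "image" (480x640x3 uint8, red, green, blue), "z_map" (480x640 float32, m along the optical axis (not along the pixel's ray), 0 where there is no reading), "vfov" (degrees; the focal length in pixels is half the picture's height over the tangent of half this angle, whatever the lens; pixels are square), "cx", "cy" (the principal point, pixels), "R" (3x3) and "t" (3): a world point X has camera coordinates R X + t. Camera axes: x right, y down, z forward; pixel columns grow to the right and rows downward; lengths in m; the calibration is good to about 2 mm. A picture is of the moment at which its call begins.
- workorder.sign_off(): hands the job in, once; it reports no verdict.
The state is a dict: "t": time; "q": joint angles; "qd": joint speeds; "tau": joint torques, N m; "tcp_pos": TCP position; "tool_rot": TCP orientation; "force": force on the tool from outside, world axes, zero at the start; "ft_torque": the same for the moment, N m; "finger_gap": opening from 0.0 (shut) to 1.0 (fully open).
Only numpy, scipy, OpenCV 4.12 (cv2) and the standard library are available. Lean on these libraries where they do the work, as an engineer would, in place of code of your own. Each camera call takes 0.05 s, during which the arm holds its last target.

## Working session

There is one attempt and no reset: what is moved stays moved. The work goes in short steps, Python scripts to look and compute and a shell command to move; the robot and the scene stay as the last step left them, time stands still between calls to the robot, and variables do not carry over. Pictures are saved under pics/ and viewed, and the job is handed in when it is done.

```bash
ls; mkdir -p pics; python3 - <<'E'
from station import manip, imaging
import cv2,numpy as np
print(manip.sense())
for n in ["side","top","wrist"]:
    s=imaging.snapshot(n); cv2.imwrite(f"pics/{n}0.png",s["image"][:,:,::-1]); np.savez(f"{n}0.npz",**s)
    print(n,s["vfov"],s["cx"],s["cy"],s["R"],s["t"],(s["z_map"]>0).mean())
E
```

```text
pics
{'t': 0.0, 'q': array([-1.45247009e+00,  5.28496325e-01,  1.43390621e+00,  1.89791940e-05,
        1.18138535e+00, -1.78520779e-01]), 'qd': array([-4.27450109e-04, -8.59226784e-04,  9.53968724e-04,  1.02913561e-04,
       -1.00062640e-04, -5.53649098e-05]), 'tau': array([ 1.86255231e-03, -4.42346871e+01, -1.78021735e+01,  3.14164413e-05,
        8.22048343e-03,  8.06831082e-06]), 'tcp_pos': array([ 0.18275633, -0.59697892,  0.2493138 ]), 'tool_rot': array([ 9.89005375e-01,  1.47875498e-01,  4.18015452e-05, -1.09685764e-03]), 'force': array([-0.47349711, -1.07768955, -0.48944815]), 'ft_torque': array([ 0.0026646 , -0.02827477,  0.01098138]), 'finger_gap': 0.9997065453033197}
side 54.40078994612992 332.39665492622544 227.18457098746214 [[ 0.99632882 -0.0842014   0.01545961]
 [-0.04510828 -0.66982841 -0.74114448]
 [ 0.07276069  0.73772625 -0.67116753]] [-0.53905516  0.07807247  0.8120836 ] 0.9960026041666666
top 53.64617381136774 323.8828491216104 237.37506027658318 [[-0.01200612 -0.99970342 -0.02118776]
 [-0.98873888  0.01503011 -0.14889432]
 [ 0.14916861  0.01916152 -0.9886261 ]] [-0.00122876  0.54185169  0.96671802] 0.9959733072916667
wrist 63.38164655668913 318.5010105274453 245.57700223167106 [[ 0.29284729 -0.95615519 -0.00277863]
 [-0.91863403 -0.28215922  0.27658217]
 [-0.26523949 -0.07844379 -0.96098625]] [-0.62305971 -0.03731339  0.38005925] 0.9959505208333334
```

View pics/side0.png

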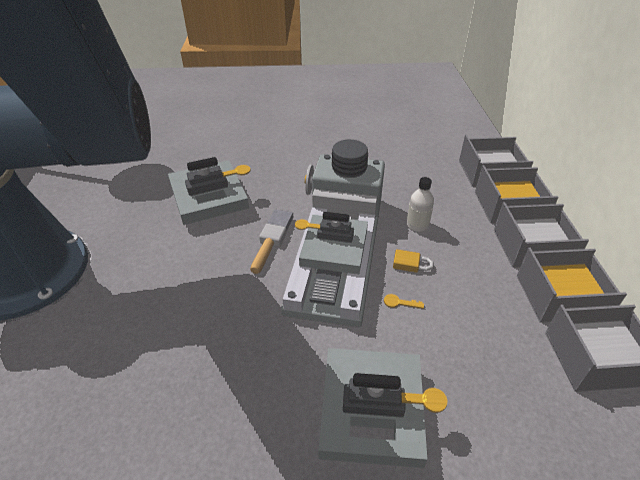

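View pics/top0.png

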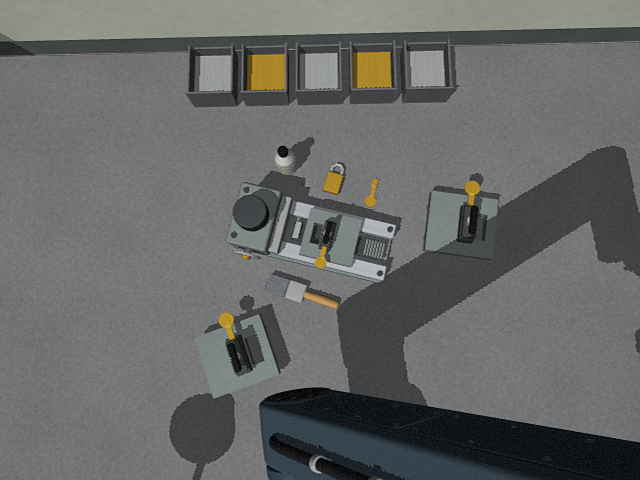

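View pics/wrist0.png

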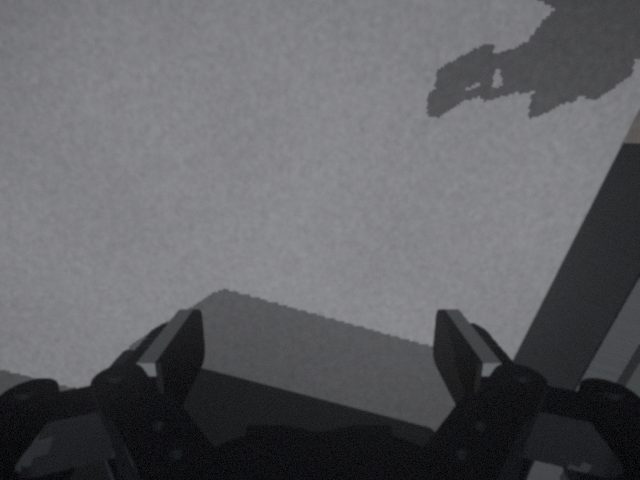

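```bash
python3 - <<'E'
import cv2,numpy as np
s=np.load("side0.npz");t=np.load("top0.npz")
a=s["image"][140:330,250:450,::-1]; cv2.imwrite("pics/side_crop.png",cv2.resize(a,None,fx=3,fy=3,interpolation=cv2.INTER_CUBIC)[:600])
a=t["image"][170:295,220:420,::-1]; cv2.imwrite("pics/top_crop.png",cv2.resize(a,None,fx=4,fy=4,interpolation=cv2.INTER_CUBIC))
E
```

```text
(no output)
```

View pics/side_crop.png

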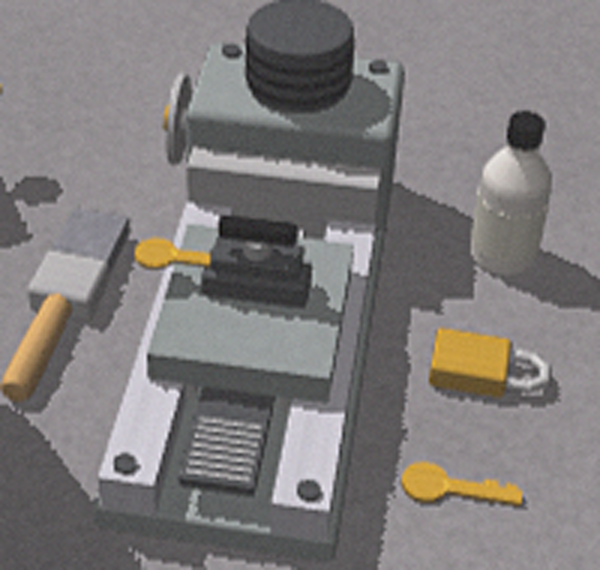

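View pics/top_crop.png

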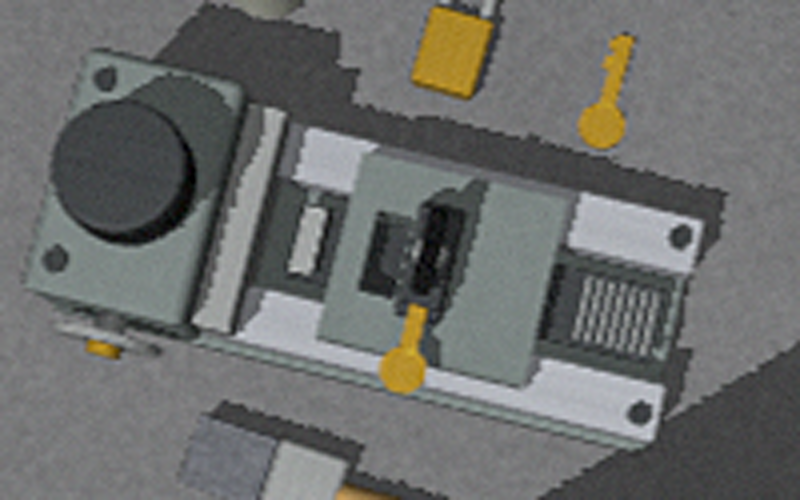

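```bash
cat > h.py <<'E'
import cv2,numpy as np
def cam(f):
    s=dict(np.load(f)); fl=240/np.tan(np.radians(s["vfov"])/2)
    s["K"]=np.array([[fl,0,s["cx"]],[0,fl,s["cy"]],[0,0,1]]); s["P"]=s["K"]@np.c_[s["R"],s["t"]]; s["C"]=-s["R"].T@s["t"]; return s
def plane(s,uv,z):
    d=(s["R"].T@np.linalg.inv(s["K"])@np.r_[np.array(uv,float),1]); return s["C"]+d*(z-s["C"][2])/d[2]
def tri(a,b,ua,ub):
    X=cv2.triangulatePoints(a["P"],b["P"],np.array(ua,float).reshape(2,1),np.array(ub,float).reshape(2,1)).ravel();X=X[:3]/X[3]
    e=[np.linalg.norm((s["P"]@np.r_[X,1])[:2]/(s["P"]@np.r_[X,1])[2]-u) for s,u in((a,ua),(b,ub))]
    return X,e
def proj(s,X):
    p=s["P"]@np.r_[X,1];return p[:2]/p[2]
E
python3 - <<'E'
from h import *
s=cam("side0.npz");t=cam("top0.npz")
S=lambda x,y:np.array([250+(x-1)/3,140+(y-1)/3]);T=lambda x,y:np.array([220+(x-1.5)/4,170+(y-1.5)/4])
for n,a,b in [("bolt-x",(125,463),(640,413)),("bolt+x",(309,490),(681,236)),("tail-x top",(148,355),(528,385)),("tail+x top",(331,380),(572,192)),("bed end rail -x outer",(99,482),(657,440)),("ribs -x,-y cnr",(180,484),(655,354)),("keytip",(150,252),(403,371)),("motor",(300,35),(125,170))]:
    X,e=tri(s,t,S(*a),T(*b)); print(n,X.round(4),np.round(e,2))
# rail mask in top
for c,nm in((t,"top"),):
    hsv=cv2.cvtColor(c["image"],cv2.COLOR_RGB2HSV)
    m=((hsv[...,2]>175)&(hsv[...,1]<40)).astype(np.uint8); m[:170]=0;m[300:]=0;m[:,:220]=0;m[:,420:]=0
    cs,_=cv2.findContours(m,cv2.RETR_EXTERNAL,cv2.CHAIN_APPROX_NONE)
    for k in cs:
        if cv2.contourArea(k)>40:
            r=cv2.minAreaRect(k); print(cv2.contourArea(k),r)
            bp=cv2.boxPoints(r); print([plane(c,p,.045)[:2].round(4).tolist() for p in bp])
E
```

```text
bolt-x [ 0.4652 -0.1235  0.049 ] [0.63 0.45]
bolt+x [ 0.5579 -0.1478  0.0491] [0.58 0.41]
tail-x top [ 0.4792 -0.065   0.0675] [0.77 0.59]
tail+x top [ 0.5771 -0.09    0.0678] [0.46 0.34]
bed end rail -x outer [ 0.4514 -0.1322  0.0456] [0.73 0.53]
ribs -x,-y cnr [ 0.4948 -0.1331  0.0418] [0.58 0.41]
keytip [ 0.4842 -0.0018  0.0855] [0.06 0.05]
motor [0.58   0.13   0.1398] [0.92 0.85]
421.0 ((355.43572998046875, 266.1845703125), (58.26545333862305, 13.691214561462402), 13.495732307434082)
[[0.4804, -0.0114], [0.5083, -0.0184], [0.478, -0.1363], [0.4504, -0.1288]]
229.5 ((297.83319091796875, 251.97698974609375), (35.66535949707031, 13.307470321655273), 13.570433616638184)
[[0.5066, 0.0864], [0.534, 0.0798], [0.5151, 0.0067], [0.4879, 0.0135]]
305.5 ((378.5128479003906, 227.8630828857422), (30.105112075805664, 13.341154098510742), 13.495734214782715)
[[0.5539, -0.0901], [0.5816, -0.0974], [0.5655, -0.1588], [0.5379, -0.1513]]
153.5 ((303.5252685546875, 209.8904266357422), (16.714557647705078, 12.891945838928223), 12.994616508483887)
[[0.5918, 0.0546], [0.6191, 0.0483], [0.6103, 0.0135], [0.5831, 0.0199]]
```

Candidates for the carriage in the top picture are (240,355), (465,225) and (330,237). The first two are on the table and larger. The third is on the rails, 100 mm wide as triangulated, so it is the one meant; the crops above show it. The bed yaw is about -0.253, the origin about (0.558, 0.050), and the carriage y about -76 mm. I'll move above the ribbed end, with the fingers shut and tool y across the bed.

```bash
python3 -m creep '{"claw":[0,0,0,0,0,0,0,0,0,0,0,0],"dp":[[4,-3,0],[8,-6,0],[12,-9.5,0],[16,-12.5,0],[20,-16,0],[24,-19,0],[28,-22,0],[32,-25.5,0],[36,-29,0],[40,-32,0],[43,-34.5,0],[46,-37,0]],"roll":[-0.1,-0.2,-0.3,-0.4,-0.5,-0.6,-0.7,-0.8,-0.9,-1,-1.02,-1.02]}' 30
python3 - <<'E'
from station import manip, imaging
import cv2,numpy as np
s=imaging.snapshot("wrist"); cv2.imwrite("pics/wrist1.png",s["image"][:,:,::-1]); np.savez("wrist1.npz",**s)
st=manip.sense();print(st["t"],st["tcp_pos"],st["tool_rot"],st["q"],st["force"],st["finger_gap"])
E
```

```text
t: 1.35
tcp_pos: [0.5155, -0.1068, 0.2502]
tool_rot: [0.79, 0.613, 0.0, -0.0]
force: [1.6, -0.4, -0.5]
finger_gap: -0.001
1.4 [ 0.51811905 -0.1024392   0.25039049] [ 7.89695219e-01  6.13493884e-01  2.55722094e-03 -4.20397547e-04] [-0.40957373  0.39653275  1.67621887  0.00558355  1.06712986 -0.16242799] [2.72419394 1.79914233 0.75596531] 6.503457637091045e-05
```

View pics/wrist1.png

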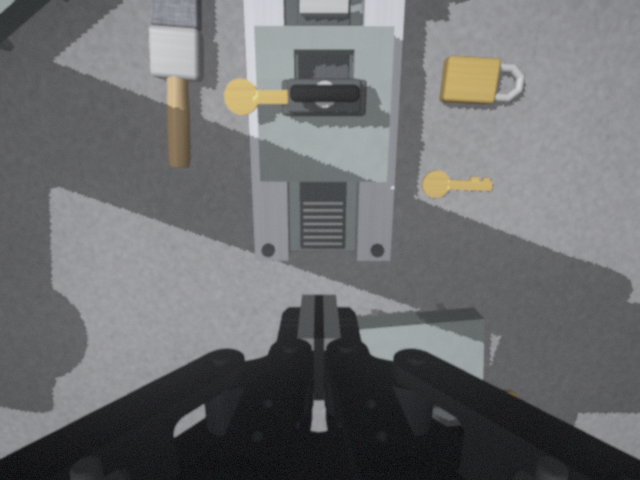

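```bash
python3 - <<'E'
from h import *
s=cam("side0.npz");t=cam("top0.npz");w=cam("wrist1.npz")
S=lambda x,y:np.array([250+(x-1)/3,140+(y-1)/3]);T=lambda x,y:np.array([220+(x-1.5)/4,170+(y-1.5)/4])
R={}
for n,a,b,c in [("bolt-x",(125,463),(640,413),(268,250)),("bolt+x",(309,490),(681,236),(377,250))]:
    for nm,o in(("side",s),("top",t)):
        X,e=tri(o,w,S(*a) if nm=="side" else T(*b),np.array(c,float)); print(n,nm,X.round(4),np.round(e,2))
    R[n]=plane(w,c,.046);print(plane(t,T(*b),.046).round(4),R[n].round(4))
d=R["bolt+x"]-R["bolt-x"];print("yaw",np.arctan2(d[1],d[0]))
for nm,p,z in(("platecnrL",(302,248),.042),("platecnrR",(346,248),.042),("tailL",(258,181),.065),("tailR",(389,181),.065),("rail endL",(254,260),.045),("rail endR",(391,261),.045)):
    print(nm,plane(w,p,z).round(4))
X,e=tri(t,w,T(528,385),np.array([258.,181]));print(X,e)
X,e=tri(t,w,T(572,192),np.array([389.,181]));print(X,e)
# plate rib end corner -x,-y
X,e=tri(t,w,T(655,354),np.array([302.,248]));print("plate cnr",X,e)
for p in((425,258),(498,258),(498,187),(425,187)): print(plane(t,p,.03).round(3))
print("jaws",plane(t,(468,225),.1).round(3))
E
python3 - <<'E'
import cv2
a=cv2.imread("pics/wrist1.png")[160:270,240:400]; cv2.imwrite("pics/wc.png",cv2.resize(a,None,fx=5,fy=5,interpolation=cv2.INTER_CUBIC))
E
```

```text
bolt-x side [ 0.4655 -0.1223  0.048 ] [0.39 0.99]
bolt-x top [ 0.4643 -0.1236  0.0449] [0.22 0.77]
[ 0.4645 -0.1239  0.046 ] [ 0.4642 -0.1227  0.046 ]
bolt+x side [ 0.5583 -0.1463  0.0473] [0.47 1.16]
bolt+x top [ 0.5582 -0.1488  0.0402] [0.14 0.47]
[ 0.5575 -0.1482  0.046 ] [ 0.5574 -0.1467  0.046 ]
yaw -0.2520463868680017
platecnrL [ 0.4933 -0.1295  0.042 ]
platecnrR [ 0.5313 -0.1393  0.042 ]
tailL [ 0.4767 -0.0612  0.065 ]
tailR [ 0.577 -0.087  0.065]
rail endL [ 0.4493 -0.1288  0.045 ]
rail endR [ 0.5674 -0.1601  0.045 ]
[ 0.47760644 -0.06334863  0.06881327] [np.float64(0.8479224416720124), np.float64(3.2284214349498246)]
[ 0.58138683 -0.09098634  0.04449882] [np.float64(0.4940127786486245), np.float64(1.843827990640347)]
plate cnr [ 0.49466419 -0.13177718  0.04117338] [np.float64(0.7955156924538039), np.float64(2.7926115911539586)]
[ 0.496 -0.222  0.03 ]
[ 0.494 -0.376  0.03 ]
[ 0.648 -0.386  0.03 ]
[ 0.651 -0.229  0.03 ]
jaws [ 0.553 -0.297  0.1  ]
```

View pics/wc.png

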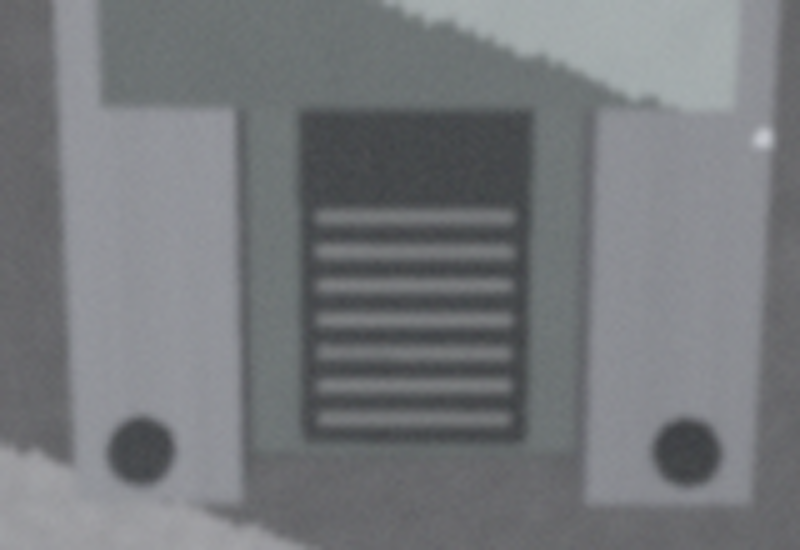

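```bash
python3 -m creep '{"claw":[0,0,0,0,0,0,0,0],"dp":[[-0.7,0.1,3],[-0.7,0.1,7],[-0.7,0.1,11],[-0.7,0.1,14],[-0.7,0.1,16],[-0.7,0.1,17],[-0.7,0.1,17],[-0.7,0.1,17]],"roll":[0,0,0,0,0,0,0,0]}'
python3 - <<'E'
from station import manip, imaging
import cv2,numpy as np
for n in ("wrist","side"):
    s=imaging.snapshot(n); cv2.imwrite(f"pics/{n}2.png",s["image"][:,:,::-1]); np.savez(f"{n}2.npz",**s)
st=manip.sense();print(st["t"],st["tcp_pos"],st["tool_rot"],st["q"],st["force"],st["finger_gap"])
p=st["tcp_pos"];c,s_=np.cos(.2525),np.sin(.2525)
print("bed x,y",p[0]*c-p[1]*s_-.5286,p[0]*s_+p[1]*c-.188)
import cv2
a=cv2.imread("pics/side2.png")[140:340,250:450]; cv2.imwrite("pics/side2c.png",cv2.resize(a,None,fx=3,fy=3))
E
```

```text
t: 2.2
tcp_pos: [0.5141, -0.1166, 0.0809]
tool_rot: [0.791, 0.612, 0.0, 0.0]
force: [0.8, 0.1, 0.3]
finger_gap: 0.004
2.3 [ 0.51454307 -0.11673131  0.08151119] [7.90955462e-01 6.11872329e-01 5.96523389e-04 1.16388410e-03] [-4.35045817e-01  6.63527000e-01  1.81036939e+00 -1.57012132e-05
  6.65080582e-01 -1.81089672e-01] [-0.62082748 -0.28119334  0.44610703] -0.00019366425655873963
bed x,y -0.0012101774312317515 -0.17248390021965665
```

View pics/wrist2.png

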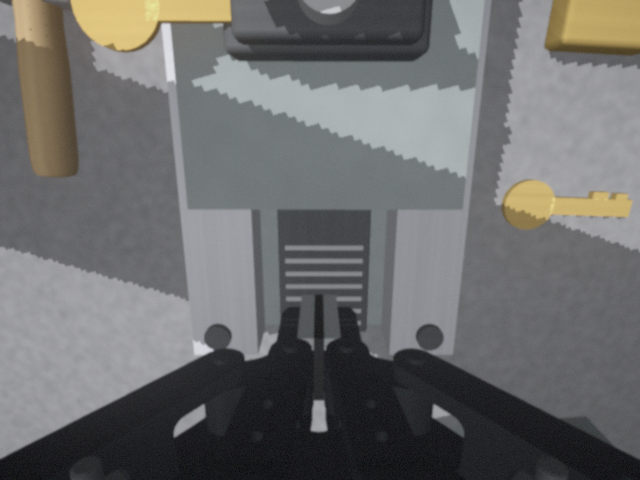

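View pics/side2c.png

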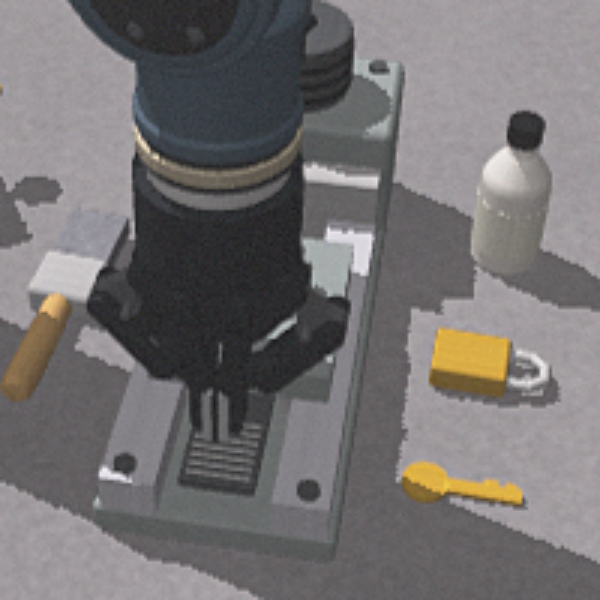

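```bash
python3 -m creep '{"claw":[0,0,0,0,0,0],"dp":[[0.4,0.1,0.5],[0.7,0.1,1.0],[0.7,0.1,1.5],[0.7,0.1,2.0],[0.7,0.1,2.4],[0.7,0.1,2.4]],"roll":[0,0,0,0,0,0]}'
```

```text
t: 2.9
tcp_pos: [0.5164, -0.1095, 0.0559]
tool_rot: [0.791, 0.612, 0.0, -0.0]
force: [0.2, 1.6, 3.1]
finger_gap: -0.005
```

```bash
python3 -m creep '{"claw":[0,0,0,0],"dp":[[0,0,0.2],[0,0,0.4],[0,0,0.4],[0,0,0.4]],"roll":[0,0,0,0]}'
```

```text
t: 3.3
tcp_pos: [0.5164, -0.1096, 0.0524]
tool_rot: [0.791, 0.612, 0.0, -0.0]
force: [-0.1, 3.4, 4.4]
finger_gap: -0.001
```

```bash
python3 -m creep '{"claw":[0,0,0,0,0,0,0,0,0],"dp":[[0.4,0,0.1],[0.8,0,0.1],[1.2,0,0.1],[1.6,0,0.1],[2.0,0,0.1],[2.4,0,0.1],[2.8,0,0.1],[3.0,0,0.1],[3.0,0,0.1]],"roll":[0,0,0,0,0,0,0,0,0]}'
python3 - <<'E'
from station import manip, imaging
import cv2,numpy as np
for n in ("wrist","top"):
    s=imaging.snapshot(n); cv2.imwrite(f"pics/{n}3.png",s["image"][:,:,::-1]); np.savez(f"{n}3.npz",**s)
st=manip.sense();print(st["t"],st["tcp_pos"],st["force"])
p=st["tcp_pos"];c,s_=np.cos(.2525),np.sin(.2525)
print("bed x,y",p[0]*c-p[1]*s_-.5286,p[0]*s_+p[1]*c-.188)
E
```

```text
t: 4.2
tcp_pos: [0.5241, -0.0809, 0.0514]
tool_rot: [0.791, 0.612, -0.0, 0.0]
force: [-1.6, -4.2, 4.8]
finger_gap: 0.001
4.3 [ 0.52412226 -0.08083436  0.05136633] [-0.03995102 -4.360369    5.11318155]
bed x,y -0.0009027113307694679 -0.13533208185595802
```

View pics/wrist3.png

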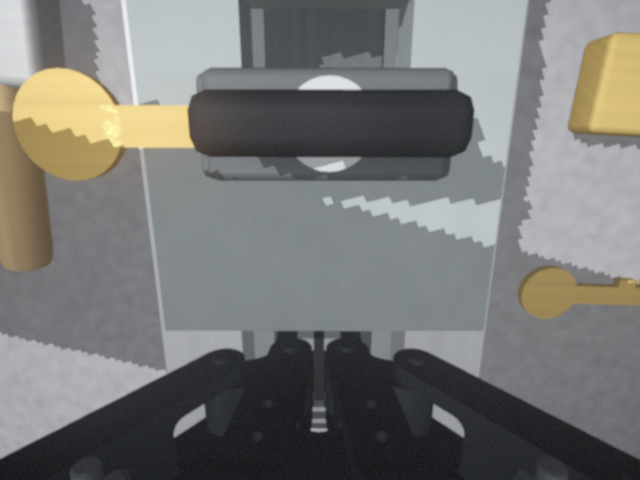

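The fingertip is on the plate, about 9.6 mm down with 5 N on it, and is now bearing on the tail face. I'll push on.

```bash
python3 -m creep '{"claw":[0,0,0,0,0,0,0,0,0,0],"dp":[[0.4,0,0],[0.8,0,0],[1.2,0,0],[1.6,0,0],[2.0,0,0],[2.4,0,0],[2.8,0,0],[3.2,0,0],[3.4,0,0],[3.4,0,0]],"roll":[0,0,0,0,0,0,0,0,0,0]}'
python3 - <<'E'
from station import manip, imaging
import cv2,numpy as np
for n in ("wrist","top"):
    s=imaging.snapshot(n); cv2.imwrite(f"pics/{n}4.png",s["image"][:,:,::-1]); np.savez(f"{n}4.npz",**s)
st=manip.sense();print(st["t"],st["tcp_pos"],st["force"])
p=st["tcp_pos"];c,s_=np.cos(.2525),np.sin(.2525)
print("bed x,y",p[0]*c-p[1]*s_-.5286,p[0]*s_+p[1]*c-.188)
E
```

```text
t: 5.3
tcp_pos: [0.5325, -0.048, 0.0514]
tool_rot: [0.791, 0.612, -0.0, 0.0]
force: [-1.4, -5.0, 4.2]
finger_gap: 0.002
5.4 [ 0.53246911 -0.04798678  0.05135991] [-1.00320187 -4.48096256  4.82019304]
bed x,y -0.0010266987589414578 -0.10144082148302348
```

View pics/wrist4.png

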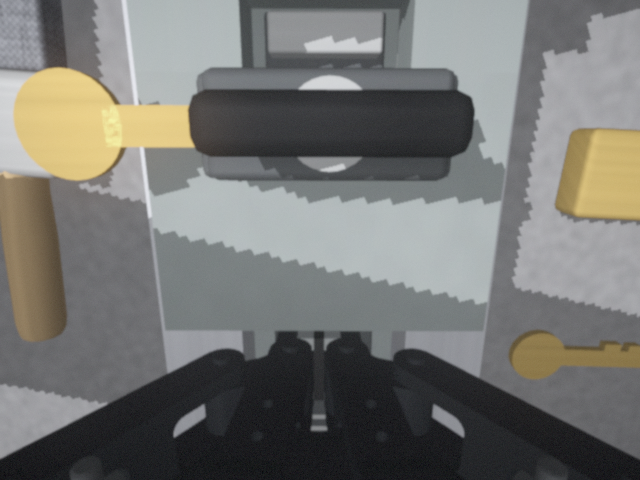

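The bright tooth shows in the slot at (325,32). About 5 mm is left, so I'll go slowly and watch the force.

```bash
python3 -m creep '{"claw":[0,0,0,0],"dp":[[0.2,0,0],[0.4,0,0],[0.4,0,0],[0.4,0,0]],"roll":[0,0,0,0]}'
```

```text
t: 5.8
tcp_pos: [0.5334, -0.0443, 0.0514]
tool_rot: [0.791, 0.612, -0.0, 0.0]
force: [-1.2, -5.4, 5.6]
finger_gap: -0.001
```

```bash
python3 -m creep '{"claw":[0,0,0,0],"dp":[[0.1,0,0],[0.2,0,0],[0.2,0,0],[0.2,0,0]],"roll":[0,0,0,0]}'
```

```text
t: 6.2
tcp_pos: [0.5337, -0.0434, 0.0514]
tool_rot: [0.791, 0.612, -0.001, 0.0]
force: [-3.5, -10.3, 6.0]
finger_gap: 0.002
```

```bash
python3 -m creep '{"claw":[0,0,0],"dp":[[0.1,0,0],[0.2,0,0],[0.2,0,0]],"roll":[0,0,0]}'
python3 - <<'E'
from station import manip, imaging
import cv2,numpy as np
for n in ("wrist","top"):
    s=imaging.snapshot(n); cv2.imwrite(f"pics/{n}5.png",s["image"][:,:,::-1]); np.savez(f"{n}5.npz",**s)
st=manip.sense();print(st["t"],st["tcp_pos"],st["force"])
p=st["tcp_pos"];c,s_=np.cos(.2525),np.sin(.2525)
print("bed x,y",p[0]*c-p[1]*s_-.5286,p[0]*s_+p[1]*c-.188)
E
```

```text
t: 6.5
tcp_pos: [0.5338, -0.0433, 0.0514]
tool_rot: [0.79, 0.613, -0.002, 0.001]
force: [-6.0, -17.8, 6.5]
finger_gap: 0.001
6.6 [ 0.53385819 -0.04326602  0.05142554] [ -4.30555301 -18.22111171   5.64247527]
bed x,y -0.0008610251428226023 -0.09652272388643823
```

View pics/wrist5.png

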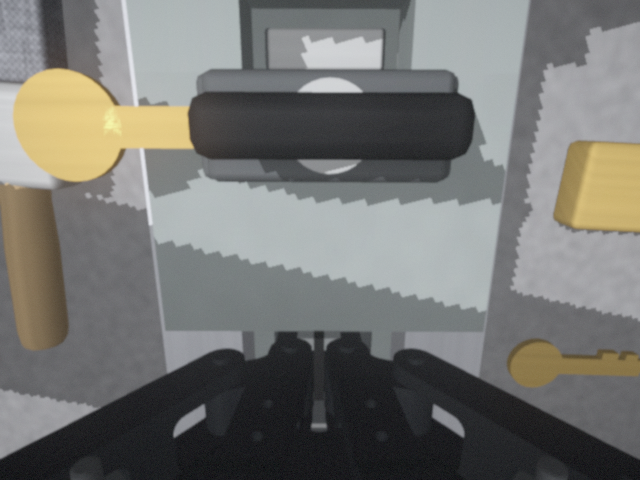

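It's home: 18 N push with no further motion, and the tooth is centred in the slot. I'll back off along the plate first so the lift doesn't drag the carriage, then rise.

```bash
python3 -m creep '{"claw":[0,0,0,0,0,0,0,0,0,0,0,0],"dp":[[-0.4,0,0],[-0.8,0,0],[-1.2,0,0],[-1.5,0,0],[-1.5,0,-0.4],[-1.5,0,-0.9],[-1.5,0,-1.5],[-1.5,0,-2.5],[-1.5,0,-5],[-2,0,-8],[-3,0,-11],[-4,0,-13]],"roll":[0,0,0,0,0,0,0,0,0,0,0,0]}'
python3 -m creep '{"claw":[0,0,0,0,0,0,0,0],"dp":[[-3,0,-2],[-6,0,-4],[-10,0,-4],[-14,0,-4],[-17,0,-4],[-20,0,-4],[-20,0,-4],[-20,0,-4]],"roll":[0,0,0,0,0,0,0,0]}'
python3 - <<'E'
from station import manip, imaging
import cv2,numpy as np
for n in ("wrist","top","side"):
    s=imaging.snapshot(n); cv2.imwrite(f"pics/{n}6.png",s["image"][:,:,::-1]); np.savez(f"{n}6.npz",**s)
    if n=="side": a=s["image"][140:330,250:450,::-1]; cv2.imwrite("pics/side6c.png",cv2.resize(a,None,fx=3,fy=3,interpolation=cv2.INTER_CUBIC))
    if n=="top": a=s["image"][170:295,220:420,::-1]; cv2.imwrite("pics/top6c.png",cv2.resize(a,None,fx=4,fy=4,interpolation=cv2.INTER_CUBIC))
st=manip.sense();print(st["t"],st["tcp_pos"],st["force"])
E
```

```text
t: 7.8
tcp_pos: [0.5247, -0.0793, 0.1838]
tool_rot: [0.791, 0.612, 0.0, 0.001]
force: [1.1, 0.0, -1.0]
finger_gap: 0.0
t: 8.6
tcp_pos: [0.4736, -0.2726, 0.2215]
tool_rot: [0.792, 0.611, -0.0, -0.0]
force: [-0.8, 0.3, -0.2]
finger_gap: 0.004
8.75 [ 0.47408204 -0.27114927  0.22134747] [ 0.03009845 -0.60458955  0.175705  ]
```

View pics/side6c.png

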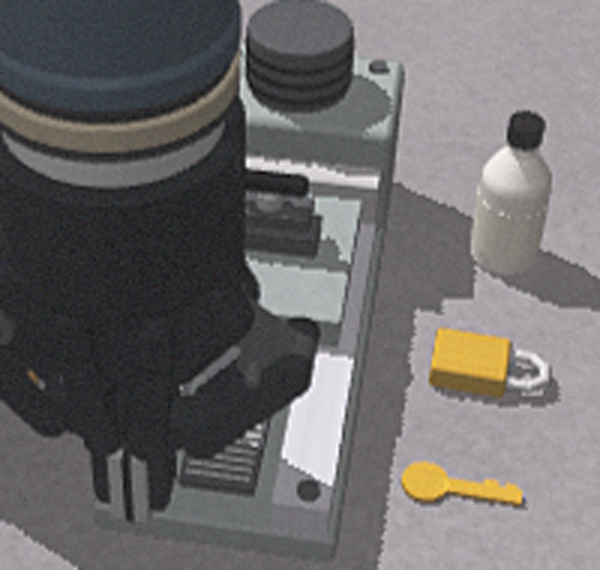

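View pics/top6c.png

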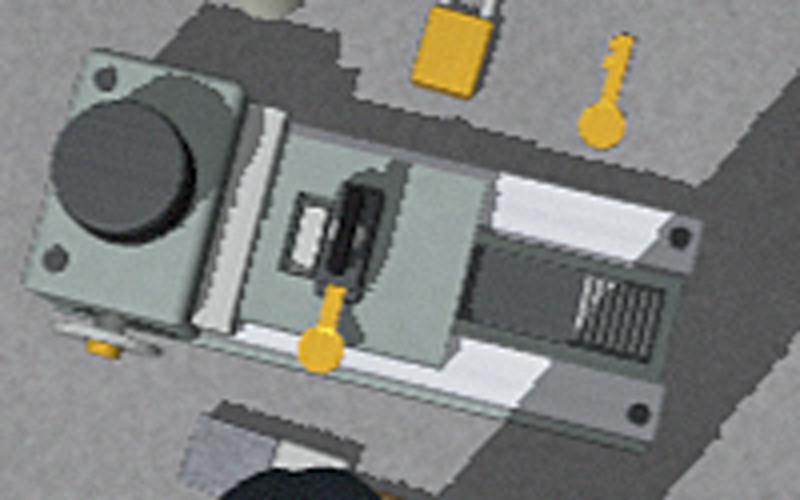

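View pics/wrist6.png

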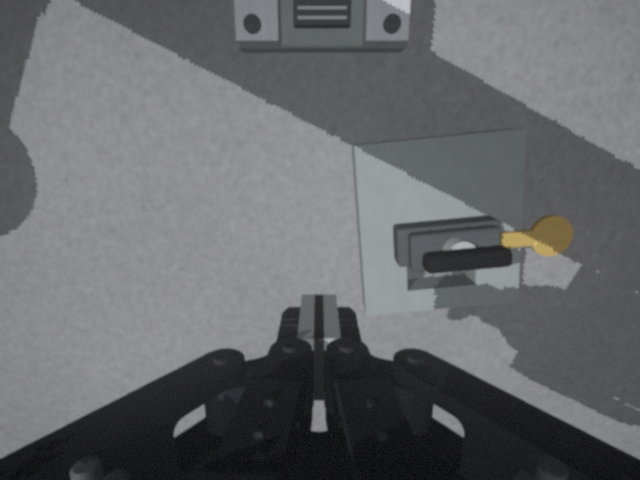

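The carriage sits against the stop, and the tooth shows bright in the slot at crop (310,235). A numeric check of the tail, plus the plate's end height:

```bash
python3 - <<'E'
from h import *
t=cam("top6.npz");T=lambda x,y:np.array([220+(x-1.5)/4,170+(y-1.5)/4])
c,s_=np.cos(.2525),np.sin(.2525)
B=lambda p:(p[0]*c-p[1]*s_-.5286,p[0]*s_+p[1]*c-.188)
for a in((494,180),(447,366)): print("tail now",np.round(B(plane(t,T(*a),.065)),4))
for a in((572,192),(528,385)): print("tail before",np.round(B(plane(t,T(*a),.065)),4))
# depth difference on tooth/plate vs start
t0=cam("top0.npz")
def hz(s,u,v):
    z=np.median(s["z_map"][v-1:v+2,u-1:u+2]); P=s["R"].T@(np.linalg.inv(s["K"])@np.array([u,v,1])*z-s["t"]); return P[2]
for n,u,v in(("tooth",297,229),("plate ribs",374,248),("rail",385,226),("carriage top",320,240)): print(n,round(hz(t0,u,v),4),round(hz(t,u,v),4))
print(round(hz(t,330,240),4))
E
```

```text
tail now [ 0.0507 -0.0899]
tail now [-0.0496 -0.0891]
tail before [ 0.054  -0.1308]
tail before [-0.0493 -0.1317]
tooth 0.051 0.0518
plate ribs 0.0414 0.0407
rail 0.0453 0.0453
carriage top 0.0925 0.0639
0.0645
```

The tooth is up (height 51.8 mm, was 51.0). The top view puts the carriage at -34.5 mm, and that view read 3 mm behind the wrist view at the start. I'll check the gap at the stop with the wrist camera.

```bash
python3 -m creep '{"claw":[0,0,0,0,0,0,0,0],"dp":[[4,0,-1],[8,0,-2],[12,0,-3],[15,0,-3],[17,0,-3],[17,0,-3],[17,0,-3],[17,0,-3]],"roll":[0,0,0,0,0,0,0,0]}'
python3 - <<'E'
from station import manip, imaging
import cv2,numpy as np
s=imaging.snapshot("wrist"); cv2.imwrite("pics/wrist7.png",s["image"][:,:,::-1]); np.savez("wrist7.npz",**s)
a=s["image"][:200,220:420,::-1]; cv2.imwrite("pics/wrist7c.png",cv2.resize(a,None,fx=3,fy=3,interpolation=cv2.INTER_CUBIC))
print(manip.sense()["tcp_pos"])
E
```

```text
t: 9.55
tcp_pos: [0.5168, -0.1082, 0.2513]
tool_rot: [0.791, 0.612, -0.0, 0.0]
force: [-0.2, 0.8, 0.4]
finger_gap: 0.002
[ 0.51677471 -0.10849247  0.25124866]
```

View pics/wrist7.png

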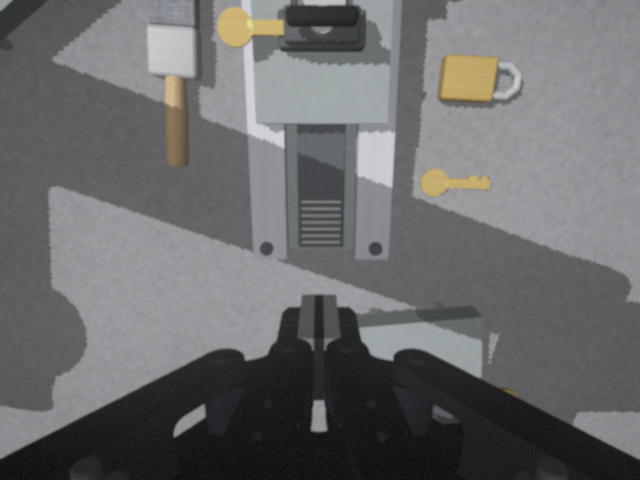

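View pics/wrist7c.png

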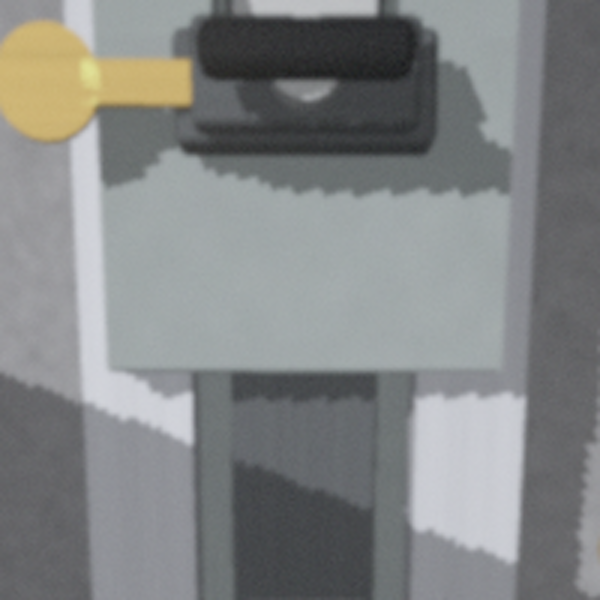

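```bash
python3 - <<'E'
from h import *
w=cam("wrist7.npz");c,s_=np.cos(.2525),np.sin(.2525)
B=lambda p:np.round((p[0]*c-p[1]*s_-.5286,p[0]*s_+p[1]*c-.188),4)
for n,p,z in(("tailL",(257,123.2),.065),("tailR",(387,123.2),.065),("plate end",(321,247),.042),("rail L",(252,258.5),.045),("rail R",(389,259.5),.045)): print(n,B(plane(w,p,z)))
# top view: carriage front edge vs stop edges
t=cam("top6.npz");T=lambda x,y:np.array([220+(x-1.5)/4,170+(y-1.5)/4])
print("stop top front edge",B(plane(t,T(287,112),.075)),B(plane(t,T(233,333),.075)))
print("carr front edge",B(plane(t,T(283,150),.065)),B(plane(t,T(244,320),.065)))
print("tooth +y/-y edges",B(plane(t,T(299,234),.051)),B(plane(t,T(322,239),.051)),"slot +y edge",B(plane(t,T(291,232),.065)))
E
```

```text
tailL [-0.0491 -0.0856]
tailR [ 0.05   -0.0857]
plate end [-1.000e-04 -1.907e-01]
rail L [-0.0617 -0.2004]
rail R [ 0.0607 -0.2015]
stop top front edge [0.0585 0.0227] [-0.0599  0.0208]
carr front edge [0.0404 0.0211] [-0.0512  0.0184]
tooth +y/-y edges [0.0012 0.0036] [ 0.0015 -0.0088] slot +y edge [-0.0008  0.0062]
```

```bash
python3 - <<'E'
import cv2
a=cv2.imread("pics/top6.png")[190:265,262:352]; cv2.imwrite("pics/tc.png",cv2.resize(a,None,fx=8,fy=8,interpolation=cv2.INTER_CUBIC))
E
```

```text
(no output)
```

View pics/tc.png

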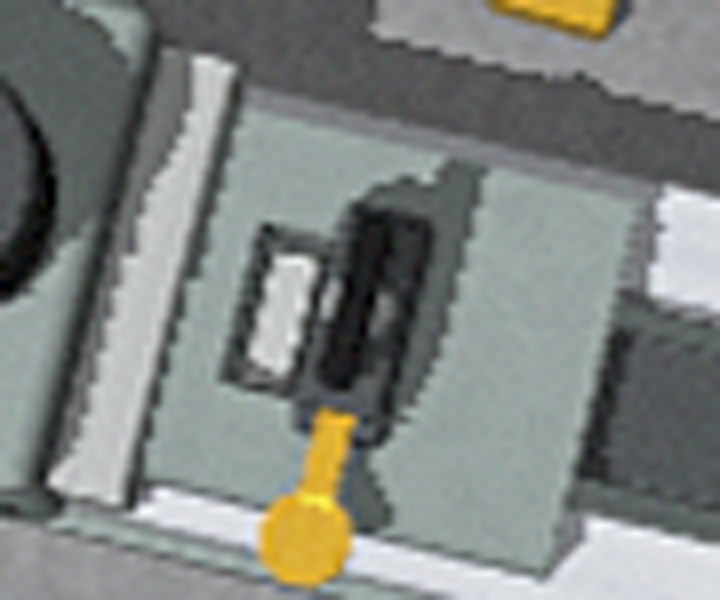

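The wrist view gives the tail at -85.7 mm, so the carriage is at about -30.7 mm. In the top view the stop and tooth read 2–4 mm low, so the carriage is home. Handing in.

```bash
python3 -c "
from station import workorder; print(workorder.sign_off())"
```

```text
the job is handed in; nothing more can be done
None
```

The carriage is home against the end stop with the plunger sprung up in its slot, and the job is handed in (no verdict is reported). I pressed the thumb plate about 9 mm down with the closed fingertips and slid the carriage along. At the stop the push rose to 18 N with no further motion. I then backed off along the plate, lifted and moved clear, finishing at about 9.6 s of the 35 s allowed.

**Last checks:**
- **Carriage position:** The wrist camera puts it at bed y about -30.7 mm.
- **Tooth:** Its top stands about 51.8 mm high by the top camera's depth map, against 51.0 mm at the start, so it is back at rest height in the slot.
- **Carriage top:** It reads 64 to 64.5 mm high, so the carriage is flat on the rails.
- **Bystanders:** The oil bottle, padlock, key and brush look unmoved in the pictures; I did not measure them.

**Disagreement:** The top camera alone put the carriage at about -34.5 mm, close to the -35 mm limit. It also read the stop and tooth 2 to 4 mm too far back. I took this as its calibration error, because the wrist view and the firm stop in the force both say home.

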